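# Comb the stirring sticks into a bundle

### The arm

A 6-joint arm with a two-finger parallel gripper is mounted at the origin on the work surface. World frame = base frame: x ahead of the robot, y to its left, z up, the work surface at z = 0. Lengths are in m, angles in degrees, forces in N, time in s.
With the tool pointing down it reaches from about 0.4 to 0.825 m from the base axis. Payload 7 kg.
Tool frame: the origin (TCP) lies between the finger pads; the fingertips stand 19 mm ahead of it and the grasp point (between the pads) is the TCP (r.finger_overhang is the distance from the TCP to the fingertips, in m); z points along the fingers, y is the direction in which the jaws open and shut (so a half turn about z gives the same grasp; the last joint's range is limited). The gripper opens to 88 mm and grips with 3 to 60 N. Pads are 19 mm wide; open, the fingers measure 130 mm over their backs; the gripper's body (78 mm by 193 mm) begins 47 mm behind the grasp point.
Start: joints at [83.142, 20.546, 0.682, 0, -70.136, -16.507], TCP at [0.268, 0.62, 0.246] pointing down, gripper open.
Joint ranges: [-176.03, 176.03], [-82.01, 121.73], [-58.28, 71.71], [-173.87, 95.51], [-174.79, -0.11], [-173.66, 173.66]. Speed limits (degrees/s): [136.94, 136.94, 172.46, 180, 180, 180].

### API

Orientations are given as [roll, pitch, yaw] about the fixed x, y, z axes, in that order (R = Rz(yaw) Ry(pitch) Rx(roll)).
In Python, from plant import r, optics gives the robot as it stands. The module is installed in compiled form; this text tells all that it offers.
- The arm moves only by the tool step_arm, never from a script. Its argument "increments" is a list of rows, each an object of numbers: "tx", "ty", "tz": the shift along the world's x, y, z in mm; "ax", "ay", "az": the turn, a rotation vector about the world's x, y, z in degrees; "claw": the gripper command: -1 is shut, 1 is fully open, values between are in proportion. In form: [{"tx": .., "ty": .., "tz": .., "ax": .., "ay": .., "az": .., "claw": ..}, ...]. A call has 1 to 12 rows; each row shifts and turns the commanded pose from where the row before left it; what a row does not reach is not made up. A row lasts 1/10 s, in which the tool goes at most 50 mm and 8.59 degrees, less where a joint would pass 70% of its speed; a pose out of reach is approached as far as the arm can. A call with a gripper value outside its range is refused whole. The fingers move at their own pace and stop on an object; "newtons" is the grip in N (left out, the last holds). Time passes only in rows, so rows that do not move let the fingers close. It gives the time, the measured TCP pose, the force and the opening at its end, in the units of the state.
- r.get_state(): the state, without advancing time (a new reading comes with each control period).
- optics.capture(name): name is "scene" or "side" or "wrist"; returns a dict with "image" (384x512x3 uint8, blue, green, red), "depth" (384x512 float32, m along the optical axis (not along the pixel's ray), 0 where there is no reading), "fx", "fy", "cx", "cy" (pixels), "distortion" ([k1, k2, p1, p2, k3] as OpenCV has them; the pictures are not rectified), "R" (3x3) and "t" (3): a world point X has camera coordinates R X + t. Camera axes: x right, y down, z forward; pixel columns grow to the right and rows downward; lengths in m; the calibration is good to about 2 mm. A picture is of the moment at which its call begins.
- r.close_job(): hands the job in, once; it reports no verdict.
The state is a dict: "time_s": time; "joints": joint angles; "qd": joint speeds; "joint_torque": joint torques, N m; "tcp_pos": TCP position; "eef_rot": TCP orientation; "contact_force": force on the tool from outside, world axes, zero at the start; "moment": the same for the moment, N m; "gripper_width": finger opening in m.
Only numpy, scipy, OpenCV 4.12 (cv2) and the standard library are available. Lean on these libraries where they do the work, as an engineer would, in place of code of your own. Each camera call takes 0.05 s, during which the arm holds its last target. There are 200 camera calls.

### The job

Three clean stirring sticks lie scattered across the sheet of bench paper. With the toothed rake, and without touching them with the gripper, comb them together until they lie flat and parallel, close side by side; then stand the rake back on its teeth where you found it.

Things in the scene. Friction and masses are not known exactly. Their poses are not given: they have to be found in the camera images.
- rake_grip (a point): Centre of the grip of the rake, beside the paper: upright wooden grip 22 (x) x 32 (y) mm, from 36 to 102 mm above the bench, this point at 69. Under it a flat metal head 48 (x) x 172 (y) mm, 24 to 36 mm up, on two rows of 24 mm long teeth, 6 mm thick, 40 mm apart, at x = -18 and +18, on which it stands. z up; y along the head; rakes along x, either way. The like tool without teeth is a scraper.
- stick1: clean square wooden stirring stick, 150 x 10 x 10 mm, about 10 g, lying flat on the bench paper; origin at the middle of its underside, x along its length, z up. The three sticks are alike.
- stick2: clean square wooden stirring stick, 150 x 10 x 10 mm, about 10 g, lying flat on the bench paper; origin at the middle of its underside, x along its length, z up. The three sticks are alike.
- stick3: clean square wooden stirring stick, 150 x 10 x 10 mm, about 10 g, lying flat on the bench paper; origin at the middle of its underside, x along its length, z up. The three sticks are alike.
Not all that is in view belongs to the job. Leave any blue or red look-alike of the part that bears rake_grip alone.

How it is judged:
By the outcome, as a careful person would: the job done as asked, in the order asked, and still so for the second after the job is handed in, with the robot touching nothing.
It also fails if it takes over 48 s, if anything falls off the work surface, if the arm or the gripper's body presses on something with over 40 N, if the wrist force passes 120 N, or if a joint passes its speed limit or range.

## Working session

There is one attempt and no reset: what is moved stays moved. The work goes in short steps, Python scripts to look and compute and a tool call to move; the robot and the scene stay as the last step left them, time stands still between calls to the robot, and variables do not carry over. Pictures are saved under pics/ and viewed, about 8 in all and at most 12, crops included, and the job is handed in when it is done.

Besides the shell and the picture viewer there is one more tool, called after "Emit:" in YAML: its name, and indented under it one key for each argument. step_arm: Moves the arm, as the interface text tells. Its arguments: {"type":"object","properties":{"increments":{"type":"array","items":{"type":"object","properties":{"tx":{"type":"number"},"ty":{"type":"number"},"tz":{"type":"number"},"ax":{"type":"number"},"ay":{"type":"number"},"az":{"type":"number"},"claw":{"type":"number"}}}},"newtons":{"type":"number"}},"required":["increments"]}

```bash
mkdir -p pics; cat > h.py <<'E'
from plant import r, optics
import numpy as np, cv2
def K(c): return np.array([[c['fx'],0,c['cx']],[0,c['fy'],c['cy']],[0,0,1.]])
def cap(n,f=None):
    c=optics.capture(n)
    if f: cv2.imwrite('pics/'+f,c['image'])
    return c
def rays(c,uv):
    p=cv2.undistortPoints(np.array(uv,float).reshape(-1,1,2),K(c),np.array(c['distortion'])).reshape(-1,2)
    return np.c_[p,np.ones(len(p))]
def atz(c,uv,z):
    d=rays(c,uv)@c['R']; o=-c['R'].T@c['t']
    return o+d*((z-o[2])/d[:,2])[:,None]
def deproj(c):
    h,w=c['depth'].shape
    u,v=np.meshgrid(np.arange(w),np.arange(h))
    d=rays(c,np.c_[u.ravel(),v.ravel()])*c['depth'].reshape(-1,1)
    return ((d-c['t'])@c['R']).reshape(h,w,3)
def topdown(c,x0,x1,y0,y1,z,s=1000):
    # orthophoto on plane z: column = (y1-y)*s, row=(x1-x)*s
    X,Y=np.meshgrid(np.arange(x1,x0,-1/s),np.arange(y1,y0,-1/s),indexing='ij')
    P=np.c_[X.ravel(),Y.ravel(),np.full(X.size,z)]
    uv,_=cv2.projectPoints(P,cv2.Rodrigues(c['R'])[0],c['t'],K(c),np.array(c['distortion']))
    m=uv.reshape(*X.shape,2).astype(np.float32)
    return cv2.remap(c['image'],m[...,0],m[...,1],cv2.INTER_LINEAR)
E
python3 - <<'E'
from h import *
a=cap('scene'); b=cap('side')
cv2.imwrite('pics/a.png',a['image']);cv2.imwrite('pics/b.png',b['image'])
for c in(a,b): print(-c['R'].T@c['t'], c['R'][2])
np.savez('s0.npz',**a); np.savez('d0.npz',**b)
print(r.get_state())
E
```

```text
[1.00171259 0.28238372 0.9685272 ] [-0.46555004 -0.22065395 -0.8570735 ]
[-0.04985402 -0.53616955  0.64284793] [ 0.56612267  0.59236459 -0.57324455]
{'time_s': 0.1, 'joints': array([ 8.31407742e+01,  2.05859708e+01,  6.37756176e-01, -1.82661504e-02,
       -7.01363499e+01, -1.65060010e+01]), 'qd': array([ 0.03102711, -0.05610594,  0.16108523,  0.04205536, -0.0370703 ,
        0.02569395]), 'joint_torque': array([-3.65110136e-04, -5.84164202e+01,  2.93751383e+01,  7.01557830e+00,
        1.02283160e-02, -4.88331773e-05]), 'tcp_pos': array([0.26756353, 0.61924087, 0.24472043]), 'eef_rot': array([ 1.79914041e+02, -7.56374848e-03, -2.33714403e+01]), 'contact_force': array([-1.09926182, -1.55681249,  0.10008728]), 'moment': array([0.01483939, 0.03269109, 0.06118621]), 'gripper_width': 0.08748198920311115}
```

View pics/a.png

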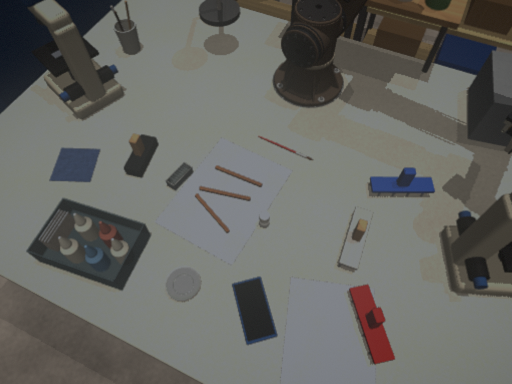

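View pics/b.png

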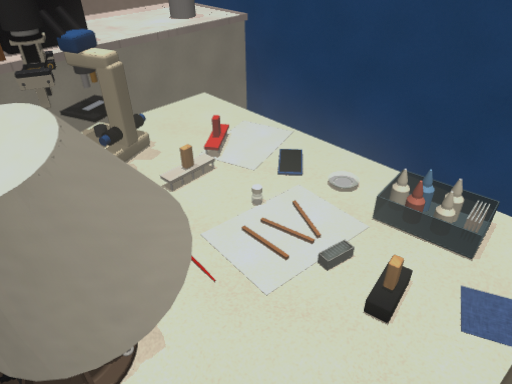

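The rake candidates are the grey toothed head with a wooden grip at scene (357,235), the black block with a wooden grip at (140,152), the blue one at (402,183) and the red one at (372,320). The grey one fits, since it has a metal head and teeth. I'll confirm that in a crop and measure the sticks in the same step.

```bash
cat > m.py <<'E'
from h import *
a=dict(np.load('s0.npz')); b=dict(np.load('d0.npz'))
P=deproj(a)
for n,(u,v) in dict(rake=(362,226),black=(136,138),red=(375,315),blue=(405,175),vial=(264,215),eraser=(180,176),pen=(285,148),phone=(254,310),dish=(183,284)).items(): print(n,P[v,u].round(3))
print('paper', atz(a,[(219,138),(292,178),(237,258),(160,213)],0).round(3).tolist())
hsv=cv2.cvtColor(a['image'],cv2.COLOR_BGR2HSV)
m=((hsv[...,1]>90)&((hsv[...,0]<18))).astype(np.uint8); m[:150]=0;m[250:]=0;m[:,:185]=0;m[:,275:]=0
n,l,st,ce=cv2.connectedComponentsWithStats(m)
for i in range(1,n):
    if st[i,4]<40: continue
    v,u=np.where(l==i); X=atz(a,np.c_[u,v],0.007)[:,:2]
    c,s,w=cv2.minAreaRect(X.astype(np.float32)*1000)
    mu=X.mean(0); e=np.linalg.svd(X-mu,full_matrices=False)[2][0]
    print('stick',st[i],mu.round(4),np.array(s).round(1),np.degrees(np.arctan2(e[1],e[0])).round(1))
# rake head: points z 0.03-0.04 ; grip z>0.09
q=P[205:275,335:380].reshape(-1,3)
for lo,hi in((.03,.042),(.095,.11)):
    k=q[(q[:,2]>lo)&(q[:,2]<hi)]
    c,s,w=cv2.minAreaRect((k[:,:2]*1000).astype(np.float32)); mu=k.mean(0);e=np.linalg.svd(k[:,:2]-mu[:2],full_matrices=False)[2][0]
    print('rake',len(k),mu.round(4),np.round(c,1),np.round(s,1),w,np.degrees(np.arctan2(e[1],e[0])).round(1))
i1=cv2.resize(a['image'][195:280,325:395],None,fx=5,fy=5,interpolation=2)
i2=cv2.resize(b['image'][130:200,150:230],None,fx=5,fy=5,interpolation=2)
i3=cv2.resize(b['image'][245:325,355:425],None,fx=4,fy=4,interpolation=2)
H=430;o=np.zeros((H,1040,3),np.uint8);x=0
for i in(i1,i2,i3): o[:i.shape[0],x:x+i.shape[1]]=i[:H];x+=i.shape[1]
cv2.imwrite('pics/c.png',cv2.resize(o,None,fx=.75,fy=.75))
E
python3 m.py
```

```text
rake [0.511 0.331 0.103]
black [ 0.517 -0.32   0.104]
red [0.703 0.42  0.102]
blue [0.312 0.389 0.092]
vial [0.559 0.092 0.049]
eraser [ 0.535 -0.183  0.024]
pen [0.302 0.044 0.006]
phone [0.783 0.169 0.009]
dish [ 0.8   -0.019  0.004]
paper [[0.349, -0.158, 0.0], [0.39, 0.105, 0.0], [0.68, 0.071, 0.0], [0.652, -0.182, 0.0]]
stick [216 166  45  19  97] [ 0.4526 -0.0413] [142.7   6.9] 89.9
stick [200 187  50  12 102] [ 0.523  -0.0532] [  7.1 145.3] 101.5
stick [196 194  33  38 119] [ 0.5926 -0.0513] [146.    7.2] 65.0
rake 938 [0.5159 0.3293 0.0364] [505.8 329.5] [173.4  48.1] 3.8425657749176025 4.5
rake 113 [0.5076 0.3296 0.1015] [506.2 329.5] [33.2 21.6] 4.287316799163818 2.8
```

View pics/c.png

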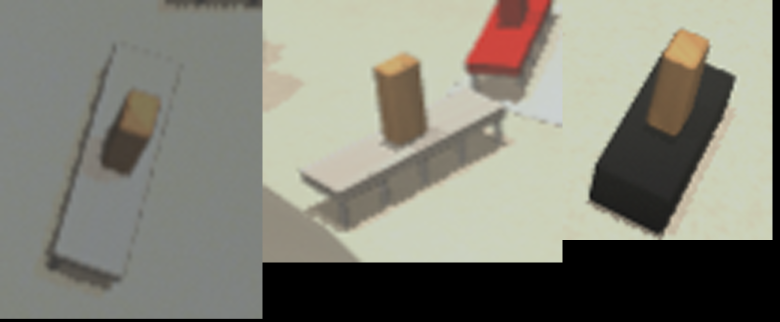

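The crop confirms it: the grey metal head with teeth and a wooden grip (scene 357,235) is the rake, and the black one is a toothless scraper block. Next I check the path for tall obstacles.

```bash
python3 - <<'E'
from h import *
a=dict(np.load('s0.npz')); b=dict(np.load('d0.npz'))
for c in(a,b):
    uv,_=cv2.projectPoints(np.array([[0,0,0],[.268,.62,.245],[.268,.62,.4],[0,.2,.3]]),cv2.Rodrigues(c['R'])[0],c['t'],K(c),np.array(c['distortion'])); print(uv.reshape(-1,2).round().tolist())
g={}
for c in(a,b):
    P=deproj(c)[c['depth']>0]
    for x,y,z in P[P[:,2]>.06]:
        k=(round(x*20)/20,round(y*20)/20); g[k]=max(g.get(k,0),z)
for x in np.arange(0.1,.95,.05): print('%.2f'%x,' '.join('%4d'%(1000*g.get((round(x*20)/20,round(y*20)/20),0)) for y in np.arange(-.4,.8,.05)))
P=deproj(a); q=P[160:192,165:195].reshape(-1,3); q=q[(q[:,2]>.015)]; print('eraser',q.min(0).round(3),q.max(0).round(3))
q=P[205:230,255:275].reshape(-1,3); q=q[(q[:,2]>.02)]; print('vial',q.min(0).round(3),q.max(0).round(3))
E
```

```text
[[308.0, 81.0], [534.0, 159.0], [584.0, 111.0], [390.0, 19.0]]
[[70.0, 354.0], [45.0, 94.0], [25.0, 34.0], [-32.0, 170.0]]
0.10    0    0    0    0    0    0    0  259  265  252    0    0    0    0    0    0    0    0    0    0    0    0    0    0    0
0.15    0    0    0    0    0    0    0    0    0    0    0    0    0    0    0    0    0    0    0    0    0    0    0    0    0
0.20    0    0    0    0    0    0    0    0    0    0    0    0    0    0    0    0    0    0    0  335  453    0    0    0    0
0.25    0    0    0    0    0    0    0    0    0    0    0    0    0    0    0    0    0    0  336  485  486  402  333    0    0
0.30    0    0    0    0    0    0    0    0    0    0    0    0    0    0    0    0  106    0    0  482  481  391  334    0    0
0.35    0    0    0    0    0    0    0    0    0    0    0    0    0    0    0    0    0    0    0  109  155  377  433  433    0
0.40    0    0    0    0    0    0    0    0    0    0    0    0    0    0    0    0    0    0    0  321  331  379  412  432    0
0.45    0    0    0    0    0    0    0    0    0    0    0    0   
[... 627 characters left out ...]
    0    0    0    0    0    0    0    0  104  104    0    0    0    0    0    0    0
0.75   74   73  100  120   73   71    0    0    0    0    0    0    0    0    0    0    0    0    0    0    0    0    0    0    0
0.80   78   80  123  123  122   75    0    0    0    0    0    0    0    0    0    0    0    0    0    0    0    0    0    0    0
0.85   78   79  122  122   93   73    0    0    0    0    0    0    0    0    0    0    0    0    0    0    0    0    0    0    0
0.90   73   72   73   72   73   71    0    0    0    0    0    0    0    0    0    0    0    0    0    0    0    0    0    0    0
eraser [ 0.488 -0.213  0.015] [1.002 0.282 0.969]
vial [0.545 0.079 0.021] [1.002 0.282 0.969]
```

Emit:
step_arm:
  increments:
    - {"ty": -40, "claw": 1}
    - {"ty": -40}
    - {"ty": -40}
    - {"ty": -40}
    - {"ty": -40}
    - {"tx": 30, "ty": -30, "az": 4}
    - {"tx": 40, "ty": -15, "az": 4}
    - {"tx": 40, "ty": -15, "az": 5}
    - {"tx": 40, "ty": -15, "az": 5}
    - {"tx": 40, "ty": -10, "az": 5}
    - {"tx": 40, "ty": -5, "az": 4.3}
    - {}

```text
$.increments[0]: bad value
```

Emit:
step_arm:
  increments:
    - {"tx": 0, "ty": -40, "tz": 0, "ax": 0, "ay": 0, "az": 0, "claw": 1}
    - {"tx": 0, "ty": -40, "tz": 0, "ax": 0, "ay": 0, "az": 0, "claw": 1}
    - {"tx": 0, "ty": -40, "tz": 0, "ax": 0, "ay": 0, "az": 0, "claw": 1}
    - {"tx": 0, "ty": -40, "tz": 0, "ax": 0, "ay": 0, "az": 0, "claw": 1}
    - {"tx": 0, "ty": -40, "tz": 0, "ax": 0, "ay": 0, "az": 0, "claw": 1}
    - {"tx": 30, "ty": -30, "tz": 0, "ax": 0, "ay": 0, "az": 4, "claw": 1}
    - {"tx": 40, "ty": -15, "tz": 0, "ax": 0, "ay": 0, "az": 4, "claw": 1}
    - {"tx": 40, "ty": -15, "tz": 0, "ax": 0, "ay": 0, "az": 5, "claw": 1}
    - {"tx": 40, "ty": -15, "tz": 0, "ax": 0, "ay": 0, "az": 5, "claw": 1}
    - {"tx": 40, "ty": -10, "tz": 0, "ax": 0, "ay": 0, "az": 5, "claw": 1}
    - {"tx": 40, "ty": -5, "tz": 0, "ax": 0, "ay": 0, "az": 4.3, "claw": 1}
    - {"tx": 0, "ty": 0, "tz": 0, "ax": 0, "ay": 0, "az": 0, "claw": 1}

```text
time_s: 1.3
tcp_pos: [0.5012, 0.3283, 0.2441]
eef_rot: [179.9, 0.0, 3.9]
contact_force: [-0.7, -0.8, -0.9]
gripper_width: 0.0878
```

```bash
cat > rk.py <<'E'
from h import *
def rake(c):
    P=deproj(c); P=P[c['depth']>0]; P=P[(abs(P[:,0]-.506)<.13)&(abs(P[:,1]-.33)<.07)]
    for lo,hi in((.03,.042),(.097,.108)):
        k=P[(P[:,2]>lo)&(P[:,2]<hi)]
        if len(k)<10: print('few',len(k)); continue
        q,s,w=cv2.minAreaRect((k[:,:2]*1000).astype(np.float32)); print(len(k),'c',np.round(q,1),np.round(s,1),round(w,1),'z',np.median(k[:,2]).round(4))
if __name__=='__main__':
    c=cap('wrist','w1.png'); rake(c); print(r.get_state()['tcp_pos'],r.get_state()['eef_rot'])
    rake(dict(np.load('d0.npz')))
E
python3 rk.py
```

```text
4937 c [532.1 339.6] [229.5  74.9] 13.7 z 0.0362
633 c [506.5 332.7] [31.  20.6] 3.4 z 0.1018
[0.4993381  0.32853585 0.24415146] [1.79906659e+02 8.59668301e-02 3.76753982e+00]
538 c [531.4 333.7] [230.9  75.9] 14.4 z 0.0354
50 c [504.4 328.6] [24.  30.3] 86.3 z 0.1011
```

Emit:
step_arm:
  increments:
    - {"tx": 6.5, "ty": 2.5, "tz": -40, "ax": 0, "ay": 0, "az": 0, "claw": 1}
    - {"tx": 0, "ty": 0, "tz": -40, "ax": 0, "ay": 0, "az": 0, "claw": 1}
    - {"tx": 0, "ty": 0, "tz": -40, "ax": 0, "ay": 0, "az": 0, "claw": 1}
    - {"tx": 0, "ty": 0, "tz": -35, "ax": 0, "ay": 0, "az": 0, "claw": 1}
    - {"tx": 0, "ty": 0, "tz": -20, "ax": 0, "ay": 0, "az": 0, "claw": 1}
    - {"tx": 0, "ty": 0, "tz": 0, "ax": 0, "ay": 0, "az": 0, "claw": 1}
    - {"tx": 0, "ty": 0, "tz": 0, "ax": 0, "ay": 0, "az": 0, "claw": -1}
    - {"tx": 0, "ty": 0, "tz": 0, "ax": 0, "ay": 0, "az": 0, "claw": -1}
    - {"tx": 0, "ty": 0, "tz": 0, "ax": 0, "ay": 0, "az": 0, "claw": -1}
    - {"tx": 0, "ty": 0, "tz": 0, "ax": 0, "ay": 0, "az": 0, "claw": -1}
    - {"tx": 0, "ty": 0, "tz": 0, "ax": 0, "ay": 0, "az": 0, "claw": -1}
    - {"tx": 0, "ty": 0, "tz": 0, "ax": 0, "ay": 0, "az": 0, "claw": -1}
  newtons: 40

```text
time_s: 2.55
tcp_pos: [0.5043, 0.3322, 0.0709]
eef_rot: [-180.0, -0.0, 3.9]
contact_force: [-0.3, 0.0, 1.1]
gripper_width: 0.0451
```

Still closing. I'll wait, then lift.

Emit:
step_arm:
  increments:
    - {"tx": 0, "ty": 0, "tz": 0, "ax": 0, "ay": 0, "az": 0, "claw": -1}
    - {"tx": 0, "ty": 0, "tz": 0, "ax": 0, "ay": 0, "az": 0, "claw": -1}
    - {"tx": 0, "ty": 0, "tz": 0, "ax": 0, "ay": 0, "az": 0, "claw": -1}
    - {"tx": 0, "ty": 0, "tz": 0, "ax": 0, "ay": 0, "az": 0, "claw": -1}
    - {"tx": 0, "ty": 0, "tz": 0, "ax": 0, "ay": 0, "az": 0, "claw": -1}
    - {"tx": 0, "ty": 0, "tz": 0, "ax": 0, "ay": 0, "az": 0, "claw": -1}

```text
time_s: 3.15
tcp_pos: [0.5041, 0.332, 0.0704]
eef_rot: [180.0, 0.0, 3.9]
contact_force: [0.5, -0.8, 0.1]
gripper_width: 0.0223
```

Emit:
step_arm:
  increments:
    - {"tx": 0, "ty": 0, "tz": 20, "ax": 0, "ay": 0, "az": 0, "claw": -1}
    - {"tx": 0, "ty": 0, "tz": 30, "ax": 0, "ay": 0, "az": 0, "claw": -1}
    - {"tx": 0, "ty": 0, "tz": 30, "ax": 0, "ay": 0, "az": 0, "claw": -1}
    - {"tx": 0, "ty": 0, "tz": 0, "ax": 0, "ay": 0, "az": 0, "claw": -1}

```text
time_s: 3.55
tcp_pos: [0.506, 0.3339, 0.1549]
eef_rot: [-179.7, -0.3, 4.0]
contact_force: [-0.2, 0.0, -1.8]
gripper_width: 0.0219
```

Emit:
step_arm:
  increments:
    - {"tx": 10, "ty": -25, "tz": 0, "ax": 0, "ay": 0, "az": -5, "claw": -1}
    - {"tx": 14, "ty": -35, "tz": 0, "ax": 0, "ay": 0, "az": -8, "claw": -1}
    - {"tx": 14, "ty": -35, "tz": 0, "ax": 0, "ay": 0, "az": -8.5, "claw": -1}
    - {"tx": 14, "ty": -35, "tz": 0, "ax": 0, "ay": 0, "az": -8.5, "claw": -1}
    - {"tx": 14, "ty": -35, "tz": 0, "ax": 0, "ay": 0, "az": -8.5, "claw": -1}
    - {"tx": 14, "ty": -35, "tz": 0, "ax": 0, "ay": 0, "az": -8.5, "claw": -1}
    - {"tx": 16, "ty": -35, "tz": 0, "ax": 0, "ay": 0, "az": -8.5, "claw": -1}
    - {"tx": 16, "ty": -35, "tz": 0, "ax": 0, "ay": 0, "az": -8.5, "claw": -1}
    - {"tx": 16, "ty": -35, "tz": 0, "ax": 0, "ay": 0, "az": -8.5, "claw": -1}
    - {"tx": 16, "ty": -35, "tz": 0, "ax": 0, "ay": 0, "az": -8.5, "claw": -1}
    - {"tx": 12, "ty": -34, "tz": 0, "ax": 0, "ay": 0, "az": -8.5, "claw": -1}
    - {"tx": 0, "ty": 0, "tz": 0, "ax": 0, "ay": 0, "az": -4.4, "claw": -1}

```text
time_s: 4.75
tcp_pos: [0.6606, -0.0458, 0.1489]
eef_rot: [179.9, -0.0, -90.5]
contact_force: [-1.0, 0.5, -1.7]
gripper_width: 0.0217
```

Emit:
step_arm:
  increments:
    - {"tx": 0, "ty": 3, "tz": -30, "ax": 0, "ay": 0, "az": 0.5, "claw": -1}
    - {"tx": 0, "ty": 0, "tz": -28, "ax": 0, "ay": 0, "az": 0, "claw": -1}
    - {"tx": 0, "ty": 0, "tz": -15, "ax": 0, "ay": 0, "az": 0, "claw": -1}
    - {"tx": 0, "ty": 0, "tz": -5, "ax": 0, "ay": 0, "az": 0, "claw": -1}
    - {"tx": 0, "ty": 0, "tz": 0, "ax": 0, "ay": 0, "az": 0, "claw": -1}
    - {"tx": 0, "ty": 0, "tz": 0, "ax": 0, "ay": 0, "az": 0, "claw": -1}

```text
time_s: 5.35
tcp_pos: [0.661, -0.0386, 0.0734]
eef_rot: [-179.9, 0.0, -89.4]
contact_force: [-0.3, -0.0, -1.8]
gripper_width: 0.0217
```

```bash
python3 - <<'E'
from h import *
print(r.get_state()['tcp_pos'])
b=cap('side'); a=cap('scene')
cv2.imwrite('pics/e.png',np.hstack([cv2.resize(b['image'][150:310,180:400],None,fx=1.8,fy=1.8),cv2.resize(a['image'][130:290,150:370],None,fx=1.8,fy=1.8)]))
E
```

```text
[ 0.66101681 -0.03864619  0.07341055]
```

View pics/e.png

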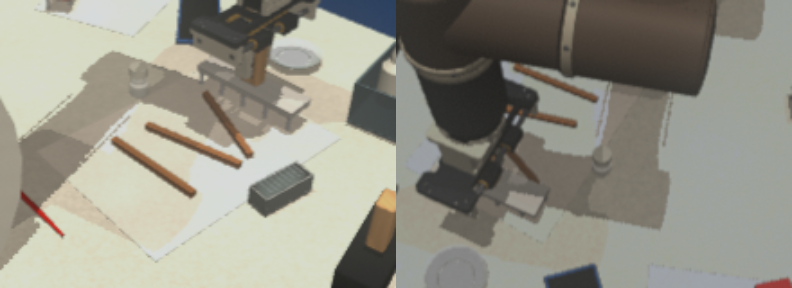

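Emit:
step_arm:
  increments:
    - {"tx": -10, "ty": 0, "tz": 0, "ax": 0, "ay": 0, "az": 0, "claw": -1}
    - {"tx": -10, "ty": 0, "tz": 0, "ax": 0, "ay": 0, "az": 0, "claw": -1}
    - {"tx": -10, "ty": 0, "tz": 0, "ax": 0, "ay": 0, "az": 0, "claw": -1}
    - {"tx": -10, "ty": 0, "tz": 0, "ax": 0, "ay": 0, "az": 0, "claw": -1}
    - {"tx": -10, "ty": 0, "tz": 0, "ax": 0, "ay": 0, "az": 0, "claw": -1}
    - {"tx": -10, "ty": 0, "tz": 0, "ax": 0, "ay": 0, "az": 0, "claw": -1}
    - {"tx": -10, "ty": 0, "tz": 0, "ax": 0, "ay": 0, "az": 0, "claw": -1}
    - {"tx": -10, "ty": 0, "tz": 0, "ax": 0, "ay": 0, "az": 0, "claw": -1}
    - {"tx": -10, "ty": 0, "tz": 0, "ax": 0, "ay": 0, "az": 0, "claw": -1}
    - {"tx": -10, "ty": 0, "tz": 0, "ax": 0, "ay": 0, "az": 0, "claw": -1}
    - {"tx": -10, "ty": 0, "tz": 0, "ax": 0, "ay": 0, "az": 0, "claw": -1}

```text
time_s: 6.55
tcp_pos: [0.5494, -0.0389, 0.0726]
eef_rot: [-180.0, 0.0, -89.5]
contact_force: [0.5, -0.2, -2.7]
gripper_width: 0.0218
```

```bash
python3 - <<'E'
from h import *
print(r.get_state()['tcp_pos'])
b=cap('side'); 
cv2.imwrite('pics/f.png',cv2.resize(b['image'][150:310,180:400],None,fx=2.5,fy=2.5))
E
```

```text
[ 0.5494231  -0.03889407  0.07259631]
```

View pics/f.png

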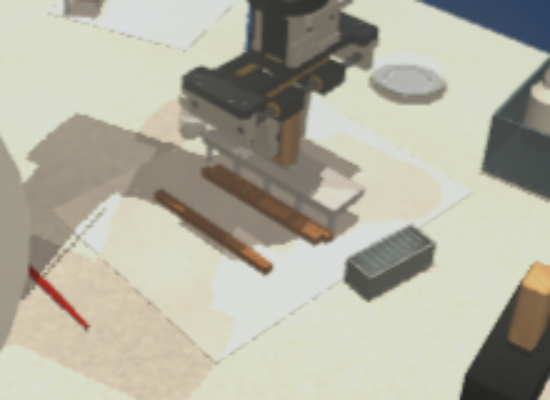

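Sticks 2 and 3 already lie flush against the teeth, and stick 1 is still ahead (side crop ~(215,230)). I'll keep pulling.

Emit:
step_arm:
  increments:
    - {"tx": -10, "ty": 0, "tz": 0, "ax": 0, "ay": 0, "az": 0, "claw": -1}
    - {"tx": -10, "ty": 0, "tz": 0, "ax": 0, "ay": 0, "az": 0, "claw": -1}
    - {"tx": -8, "ty": 0, "tz": 0, "ax": 0, "ay": 0, "az": 0, "claw": -1}
    - {"tx": -6, "ty": 0, "tz": 0, "ax": 0, "ay": 0, "az": 0, "claw": -1}
    - {"tx": -6, "ty": 0, "tz": 0, "ax": 0, "ay": 0, "az": 0, "claw": -1}
    - {"tx": -5, "ty": 0, "tz": 0, "ax": 0, "ay": 0, "az": 0, "claw": -1}
    - {"tx": -5, "ty": 0, "tz": 0, "ax": 0, "ay": 0, "az": 0, "claw": -1}
    - {"tx": -4, "ty": 0, "tz": 0, "ax": 0, "ay": 0, "az": 0, "claw": -1}
    - {"tx": -3, "ty": 0, "tz": 0, "ax": 0, "ay": 0, "az": 0, "claw": -1}
    - {"tx": -2, "ty": 0, "tz": 0, "ax": 0, "ay": 0, "az": 0, "claw": -1}
    - {"tx": -1, "ty": 0, "tz": 0, "ax": 0, "ay": 0, "az": 0, "claw": -1}
    - {"tx": 0, "ty": 0, "tz": 0, "ax": 0, "ay": 0, "az": 0, "claw": -1}

```text
time_s: 7.8
tcp_pos: [0.4902, -0.0389, 0.0726]
eef_rot: [180.0, -0.0, -89.5]
contact_force: [-0.7, 0.6, -1.8]
gripper_width: 0.0216
```

```bash
python3 - <<'E'
from h import *
print(r.get_state()['tcp_pos'])
b=cap('side'); 
cv2.imwrite('pics/g.png',cv2.resize(b['image'][170:300,180:360],None,fx=4,fy=4,interpolation=2))
E
```

```text
[ 0.49015273 -0.0388755   0.07256257]
```

View pics/g.png

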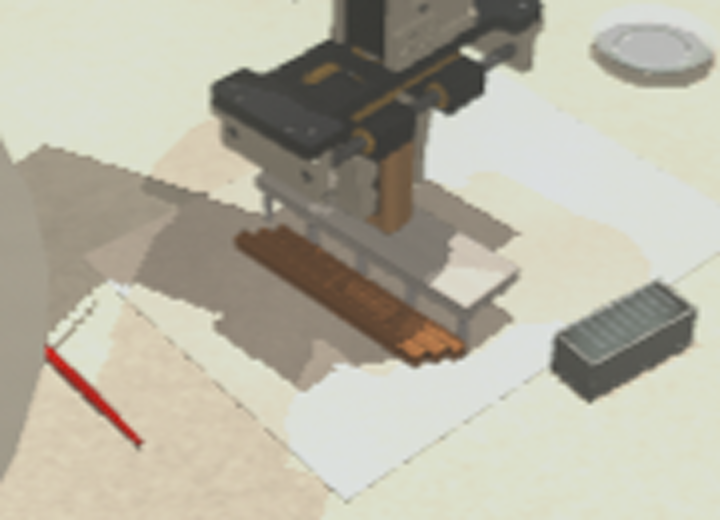

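All three sticks lie flush, flat and parallel. I'll back off, lift and carry the rake home. The net commanded offset from the pick-up pose is tx -14, ty -371, tz +2, az -93.4.

Emit:
step_arm:
  increments:
    - {"tx": 7, "ty": 0, "tz": 0, "ax": 0, "ay": 0, "az": 0, "claw": -1}
    - {"tx": 8, "ty": 0, "tz": 0, "ax": 0, "ay": 0, "az": 0, "claw": -1}
    - {"tx": 0, "ty": 0, "tz": 20, "ax": 0, "ay": 0, "az": 0, "claw": -1}
    - {"tx": 0, "ty": 0, "tz": 30, "ax": 0, "ay": 0, "az": 0, "claw": -1}
    - {"tx": 0, "ty": 0, "tz": 30, "ax": 0, "ay": 0, "az": 0, "claw": -1}
    - {"tx": 0, "ty": 0, "tz": 0, "ax": 0, "ay": 0, "az": 0, "claw": -1}

```text
time_s: 8.45
tcp_pos: [0.5086, -0.0385, 0.1566]
eef_rot: [-179.6, 0.1, -89.4]
contact_force: [0.8, 0.2, -2.4]
gripper_width: 0.0218
```

Emit:
step_arm:
  increments:
    - {"tx": 0, "ty": 25, "tz": 0, "ax": 0, "ay": 0, "az": 5, "claw": -1}
    - {"tx": 0, "ty": 35, "tz": 0, "ax": 0, "ay": 0, "az": 8, "claw": -1}
    - {"tx": 0, "ty": 35, "tz": 0, "ax": 0, "ay": 0, "az": 8.5, "claw": -1}
    - {"tx": 0, "ty": 35, "tz": 0, "ax": 0, "ay": 0, "az": 8.5, "claw": -1}
    - {"tx": 0, "ty": 35, "tz": 0, "ax": 0, "ay": 0, "az": 8.5, "claw": -1}
    - {"tx": 0, "ty": 35, "tz": 0, "ax": 0, "ay": 0, "az": 8.5, "claw": -1}
    - {"tx": 0, "ty": 35, "tz": 0, "ax": 0, "ay": 0, "az": 8.5, "claw": -1}
    - {"tx": 0, "ty": 35, "tz": 0, "ax": 0, "ay": 0, "az": 8.5, "claw": -1}
    - {"tx": 0, "ty": 35, "tz": 0, "ax": 0, "ay": 0, "az": 8.5, "claw": -1}
    - {"tx": 0, "ty": 35, "tz": 0, "ax": 0, "ay": 0, "az": 8.5, "claw": -1}
    - {"tx": -1, "ty": 31, "tz": 0, "ax": 0, "ay": 0, "az": 8.5, "claw": -1}
    - {"tx": 0, "ty": 0, "tz": 0, "ax": 0, "ay": 0, "az": 3.9, "claw": -1}

```text
time_s: 9.65
tcp_pos: [0.5046, 0.3359, 0.1514]
eef_rot: [-180.0, -0.0, 4.4]
contact_force: [-0.1, -0.7, -3.0]
gripper_width: 0.022
```

Emit:
step_arm:
  increments:
    - {"tx": 0, "ty": 0, "tz": -30, "ax": 0, "ay": 0, "az": 0, "claw": -1}
    - {"tx": 0, "ty": 0, "tz": -28, "ax": 0, "ay": 0, "az": 0, "claw": -1}
    - {"tx": 0, "ty": 0, "tz": -12, "ax": 0, "ay": 0, "az": 0, "claw": -1}
    - {"tx": 0, "ty": 0, "tz": -6, "ax": 0, "ay": 0, "az": 0, "claw": -1}
    - {"tx": 0, "ty": 0, "tz": -3, "ax": 0, "ay": 0, "az": 0, "claw": -1}
    - {"tx": 0, "ty": 0, "tz": -2, "ax": 0, "ay": 0, "az": 0, "claw": -1}
    - {"tx": 0, "ty": 0, "tz": 0, "ax": 0, "ay": 0, "az": 0, "claw": -1}
    - {"tx": 0, "ty": 0, "tz": 0, "ax": 0, "ay": 0, "az": 0, "claw": -1}
    - {"tx": 0, "ty": 0, "tz": 0, "ax": 0, "ay": 0, "az": 0, "claw": -1}

```text
time_s: 10.55
tcp_pos: [0.5045, 0.3324, 0.0723]
eef_rot: [-179.9, -0.1, 3.9]
contact_force: [-0.0, 0.2, -2.4]
gripper_width: 0.0219
```

Emit:
step_arm:
  increments:
    - {"tx": 0, "ty": 0, "tz": -1, "ax": 0, "ay": 0, "az": 0, "claw": -1}
    - {"tx": 0, "ty": 0, "tz": -0.5, "ax": 0, "ay": 0, "az": 0, "claw": -1}
    - {"tx": 0, "ty": 0, "tz": 0, "ax": 0, "ay": 0, "az": 0, "claw": -1}
    - {"tx": 0, "ty": 0, "tz": 0, "ax": 0, "ay": 0, "az": 0, "claw": -1}

```text
time_s: 10.95
tcp_pos: [0.5043, 0.3322, 0.0704]
eef_rot: [-180.0, -0.0, 3.9]
contact_force: [-1.2, 0.3, 3.6]
gripper_width: 0.022
```

Seated: the contact force turned to +3.6 N and z is as at pick-up. Now I release; the jaws need about 1 s.

Emit:
step_arm:
  increments:
    - {"tx": 0, "ty": 0, "tz": 0, "ax": 0, "ay": 0, "az": 0, "claw": 0}
    - {"tx": 0, "ty": 0, "tz": 0, "ax": 0, "ay": 0, "az": 0, "claw": 1}
    - {"tx": 0, "ty": 0, "tz": 0, "ax": 0, "ay": 0, "az": 0, "claw": 1}
    - {"tx": 0, "ty": 0, "tz": 0, "ax": 0, "ay": 0, "az": 0, "claw": 1}
    - {"tx": 0, "ty": 0, "tz": 0, "ax": 0, "ay": 0, "az": 0, "claw": 1}
    - {"tx": 0, "ty": 0, "tz": 0, "ax": 0, "ay": 0, "az": 0, "claw": 1}
    - {"tx": 0, "ty": 0, "tz": 0, "ax": 0, "ay": 0, "az": 0, "claw": 1}
    - {"tx": 0, "ty": 0, "tz": 0, "ax": 0, "ay": 0, "az": 0, "claw": 1}
    - {"tx": 0, "ty": 0, "tz": 0, "ax": 0, "ay": 0, "az": 0, "claw": 1}
    - {"tx": 0, "ty": 0, "tz": 0, "ax": 0, "ay": 0, "az": 0, "claw": 1}

```text
time_s: 11.95
tcp_pos: [0.5042, 0.3321, 0.0701]
eef_rot: [-180.0, -0.0, 3.9]
contact_force: [-0.7, 1.3, -0.1]
gripper_width: 0.0873
```

Emit:
step_arm:
  increments:
    - {"tx": 0, "ty": 0, "tz": 20, "ax": 0, "ay": 0, "az": 0, "claw": 1}
    - {"tx": 0, "ty": 0, "tz": 35, "ax": 0, "ay": 0, "az": 0, "claw": 1}
    - {"tx": 0, "ty": 0, "tz": 40, "ax": 0, "ay": 0, "az": 0, "claw": 1}
    - {"tx": 0, "ty": 0, "tz": 40, "ax": 0, "ay": 0, "az": 0, "claw": 1}
    - {"tx": 0, "ty": 0, "tz": 40, "ax": 0, "ay": 0, "az": 0, "claw": 1}
    - {"tx": -30, "ty": 10, "tz": 20, "ax": 0, "ay": 0, "az": 0, "claw": 1}
    - {"tx": -40, "ty": 10, "tz": 0, "ax": 0, "ay": 0, "az": 0, "claw": 1}
    - {"tx": -40, "ty": 10, "tz": 0, "ax": 0, "ay": 0, "az": 0, "claw": 1}
    - {"tx": -40, "ty": 10, "tz": 0, "ax": 0, "ay": 0, "az": 0, "claw": 1}
    - {"tx": 0, "ty": 0, "tz": 0, "ax": 0, "ay": 0, "az": 0, "claw": 1}
    - {"tx": 0, "ty": 0, "tz": 0, "ax": 0, "ay": 0, "az": 0, "claw": 1}

```text
time_s: 13.05
tcp_pos: [0.3535, 0.3725, 0.2656]
eef_rot: [-179.9, -0.0, 4.1]
contact_force: [0.3, -0.5, -0.0]
gripper_width: 0.0875
```

```bash
python3 - <<'E'
from h import *
import rk
print(r.get_state()['tcp_pos'],r.get_state()['time_s'])
a=cap('scene'); b=cap('side')
for s in (dict(np.load('s0.npz')),a):
    P=deproj(s)[200:280,335:382].reshape(-1,3)
    for lo,hi in((.03,.042),(.097,.108)):
        k=P[(P[:,2]>lo)&(P[:,2]<hi)]; q,d,w=cv2.minAreaRect((k[:,:2]*1000).astype(np.float32)); print(len(k),np.round(q,1),np.round(d,1),round(w,1),np.median(k[:,2]).round(4))
T=topdown(a,.38,.54,-.18,.08,.01,1000)
o=np.zeros((560,780,3),np.uint8); o[:320,:520]=cv2.resize(T,None,fx=2,fy=2); o[:230,530:780]=cv2.resize(a['image'][195:280,330:395],(250,230)); o[325:560,:420]=cv2.resize(b['image'][195:290,190:360],(420,235))
o[325:560,430:780]=cv2.resize(b['image'][125:200,140:250],(350,235))
cv2.imwrite('pics/i.png',o)
E
```

```text
[0.35349766 0.37253597 0.26560148] 13.05
938 [505.8 329.5] [173.4  48.1] 3.8 0.0365
109 [505.5 329.4] [31.9 21.6] 4.3 0.1021
936 [505.4 332.1] [173.2  48. ] 3.9 0.0366
110 [505.6 332.1] [33.1 21.2] 4.1 0.1021Traceback (most recent call last):
  File "<stdin>", line 10, in <module>
ValueError: could not broadcast input array from shape (322,520,3) into shape (320,520,3)
```

```bash
python3 - <<'E'
from h import *
a=cap('scene'); b=cap('side')
T=topdown(a,.38,.54,-.18,.08,.01,1000)
o=np.zeros((560,780,3),np.uint8); o[:320,:520]=cv2.resize(T,(520,320)); o[:230,530:780]=cv2.resize(a['image'][195:280,330:395],(250,230)); o[325:560,:420]=cv2.resize(b['image'][195:290,190:360],(420,235))
o[325:560,430:780]=cv2.resize(b['image'][125:200,140:250],(350,235))
cv2.imwrite('pics/i.png',o)
E
```

```text
(no output)
```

View pics/i.png

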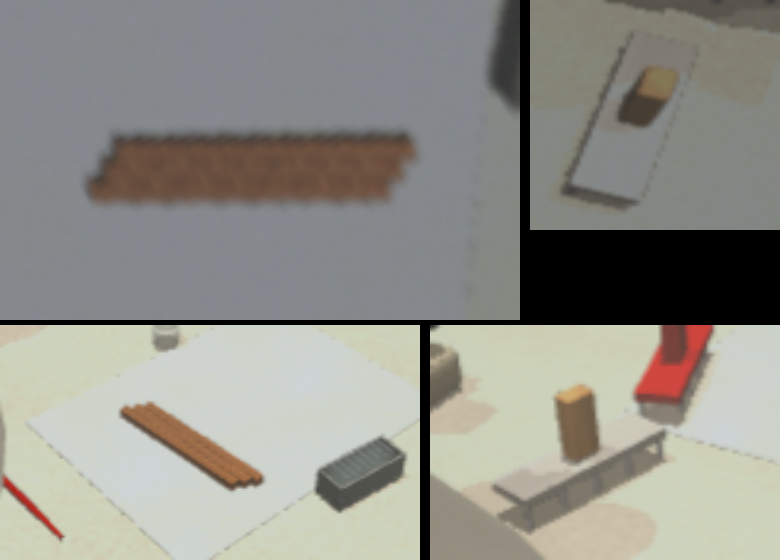

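The three sticks lie flat and touching, with their ends stepped by a few mm (top-down block at 90–415 x 133–200). The rake stands on its teeth in its place, and the gripper is clear.

```bash
python3 -c "
from plant import r
print(r.close_job())"
```

```text
the job is handed in; nothing more can be done
None
```

The three sticks now lie flat, parallel and touching side by side on the paper, and the rake is back on its teeth. I handed the job in at about 13 s of the 48 s allowed.

I gripped the metal toothed rake by its wooden grip, turned it about 93° and set it down beyond the farthest stick. One pull toward the robot swept all three sticks together against the teeth. The gripper never touched the sticks.

**Sticks:** the last pictures show them flush along their sides. Their ends are stepped by several mm each, about 12 mm in all, and I left that as it was.

**Rake:** it stands where I found it to within 2.6 mm in y and less than 1 mm in x. Its angle is within about 0.2°, and its height reads the same as at the start. The scene and wrist cameras disagreed by about 3 mm in y when I measured the grip, and I aimed halfway between them. The 2.6 mm shift probably came from the jaws centring on the grip, and I left that too.

**Forces and surroundings:** the tool forces reported after each move stayed under 4 N, and the planned paths kept clear of the other objects. The gripper was well clear of everything at hand-in.

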